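Swing the inspection camera over the glaze tile and take the picture

TASK

Swing the inspection camera on its stiff two-link arm until it stands centred over the blue test tile in the clamp and let it stay there. Then press the button on the slanted face of the readout unit fully down and release it, to take the picture. Do not press the button before the camera is over the tile, do not touch the tile with the robot, and leave the other things on the table where they are.

Things in the scene. Friction and masses are not known exactly. Their poses are not given: they have to be found in the camera images.
- camera: upright round black camera barrel at the arm's free end, 155 mm tall, lens looking straight down. Origin: centre of its lower (lens) end, 110 mm above the table; z up. Lower part 42 mm in diameter; the ribbed grip above the arm's collar (52 mm in diameter, top at 102 mm) is 36 mm in diameter, 103 to 155 mm above the origin. It swivels freely about its own axis
- camera_grip (a point): point on the barrel's axis in the ribbed grip, 25 mm below the barrel's top, 130 mm above the lens end
- near_link (a joint): angle (rad, counterclockwise from above, -1.3 to 2.0) of the near link about the column; at 0 it points 1.0 rad clockwise of the stand's -x. Aluminium bar 26 mm wide, 260 mm between pivots, 182 to 198 mm above the table (pivot bolt to 206 mm). Stiff (about 0.45 N m): it stays where it is left
- far_link (a joint): angle (rad, counterclockwise from above, -2.0 to 0.6) of the far link relative to the near link: in line with it (stretched) at -2.0, folded 2.0 rad counterclockwise at 0. Aluminium bar 24 mm wide, 240 mm from its pivot at the near link's end to the camera's axis, 198 to 212 mm above the table (pivot bolt to 218 mm); equally stiff
- stand: the camera arm's fixed stand: dark steel foot 110 mm in diameter, column 28 mm in diameter, 180 mm high, at the back of the work area. Origin: under the foot's centre, on the pivot axis of the near link; z up
- tile: cobalt blue square ceramic test tile, 60 x 60 x 8 mm, lying flat between the two 12 mm high jaws of an aluminium clamp on a walnut board (150 x 130 mm, on a steel bracket, fixed). Origin: centre of its underside, 50 mm above the table; z up. Everything on the board stays below 66 mm above the table
- readout: fixed white plastic readout unit, 120 mm deep (x), 130 mm wide (y). Origin: under its centre. Its front, a face slanting at 28 degrees, looks to its own -x; behind that an upright screen rises to 171 mm, with a hood that juts forward to 18 mm in front (-x) of the origin, 165 to 171 mm above the table
- button_top (a point): centre of the top of the button, a round flat black cap 28 mm in diameter in a steel collar (44 mm across) on the slanted face. It stands 10 mm proud of the collar, about 33 mm in front of the unit's origin and 60 mm above the table. It is pressed at right angles to the face: along (sin 28, 0, -cos 28) in the readout's axes
- button (a joint): travel of the button: 0 released, 0.006 m fully down (spring, 5 N when fully down)
- spoon_rest: bystander: white ceramic spoon rest, a shallow round dish 100 mm across and 22 mm high; origin under its centre
- jar: bystander: closed glass jar with a steel cap, 64 mm across, 80 mm high; origin under its centre
- caliper: bystander: plastic caliper lying flat, 160 mm long, 7 mm high; origin under the middle of its beam
- cup: bystander: open terracotta cup 68 mm across, 70 mm high; origin under its centre
- brush: bystander: brush lying flat, 170 mm long; origin under its middle
- spares: bystander: block of three stacked white spare tiles, 60 x 60 x 24 mm; origin under its centre
Mind the look-alikes: they are no part of the job. What is shaped like the readout but purple or red is not meant.

How it is judged:
By the outcome, as a careful person would: the job done as asked, in the order asked, and still so for the second after the job is handed in, with the robot touching nothing.
It also fails if it takes over 48 s, if anything falls off the work surface, if the arm or the gripper's body presses on something with over 40 N, if the wrist force passes 120 N, or if a joint passes its speed limit or range.

ROBOT

A 7-joint arm with a two-finger parallel gripper is mounted at the origin on the work surface. World frame = base frame: x ahead of the robot, y to its left, z up, the work surface at z = 0. Lengths are in m, angles in rad, forces in N, time in s.
With the tool pointing down it reaches from about 0.35 to 0.9 m from the base axis. Payload 8.1 kg.
Tool frame: the origin (TCP) lies on the centre line of the jaws, within the pads' length; the fingertips stand 19 mm ahead of it and the grasp point (between the pads) is the TCP (arm.tip_reach is the distance from the TCP to the fingertips, in m); z points along the fingers, y is the line along which they close (so a half turn about z gives the same grasp; the last joint's range is limited). The gripper opens to 92 mm and grips with 3 to 60 N. Pads are 19 mm wide; open, the fingers measure 130 mm over their backs; the gripper's body (75 mm by 190 mm) begins 47 mm behind the grasp point.
Start: joints at [1.182, 0.434, 0.025, 1.573, -0.012, 1.134, -0.075], TCP at [0.176, -0.6, 0.246] pointing down, gripper open.
Joint ranges: [-2.62, 2.62], [-0.44, 2.09], [-1.27, 1.32], [0.08, 2.57], [-1.32, 4.46], [0.12, 2], [-2.74, 2.74]. Speed limits (rad/s): [2.22, 2.22, 3.01, 3.01, 3.14, 3.14, 3.14].

INTERFACE

Orientations are given as a rotation vector (axis times angle).
In Python, from cell import arm gives the robot as it stands.
- The arm moves only by the tool arm_command, never from a script. Its argument "targets" is a list that holds one entry, the list of rows, each a list of 6 numbers: the shift along the tool's x, y, z in m, then the turn, a rotation vector about the tool's x, y, z in rad. A call has 1 to 10 rows; each row shifts and turns the commanded pose from where the row before left it, along the tool's axes as they then stand; what a row does not reach is not made up. A row lasts 1/8 s, in which the tool goes at most 62.5 mm and 10.7 degrees, less where a joint would pass 70% of its speed; a pose out of reach is approached as far as the arm can. A call with a gripper value outside its range is refused whole. "jaw" is the finger opening in m, from 0 to 0.0918, set as the call begins (left out, the last holds). The fingers move at their own pace and stop on an object; "newtons" is the grip in N (left out, the last holds). Time passes only in rows, so rows that do not move let the fingers close. It gives the time, the measured TCP pose, the force, the opening and the grip force at its end, in the units of the state.
- arm.observe(): the state, without advancing time (a new reading comes with each control period).
- arm.get_image(name): name is "scene" or "top" or "wrist"; returns a dict with "pixels" (400x640x3 uint8, red, green, blue), "z_map" (400x640 float32, m along the optical axis (not along the pixel's ray), 0 where there is no reading), "fx", "fy", "cx", "cy" (pixels), "xyz" and "rotation" of the camera in the world; the wrist camera has in their place "T_tool_cam" (4x4, takes a point from camera to tool coordinates, whose origin is the TCP and whose axes are the flange's). Camera axes: x right, y down, z forward; pixel columns grow to the right and rows downward; lengths in m; the calibration is good to about 2 mm. A picture is of the moment at which its call begins: read the wrist's pose just before it.
- arm.sign_off(): hands the job in; it is judged then, once.
The state is a dict: "clock": time; "joints": joint angles; "dq": joint speeds; "joint_efforts": joint torques, N m; "position": TCP position; "ee_rot": TCP orientation; "force": force on the tool from outside, world axes, zero at the start; "ft_torque": the same for the moment, N m; "width": opening from 0.0 (shut) to 1.0 (fully open); "gripper_force": force on a finger pad.
Only numpy, scipy, OpenCV 4.12 (cv2) and the standard library are available. Lean on these libraries where they do the work, as an engineer would, in place of code of your own. Each camera call takes 0.05 s, during which the arm holds its last target. There are 200 camera calls.

## Working session

There is one attempt and no reset: what is moved stays moved. The work goes in short steps, Python scripts to look and compute and a tool call to move; the robot and the scene stay as the last step left them, time stands still between calls to the robot, and variables do not carry over. Pictures are saved under pics/ and viewed, at most 10 in all, crops included, and the job is handed in when it is done.

Besides the shell and the picture viewer there is one more tool, called after "Emit:" as name(argument=value, ...) on one line, values as JSON. arm_command: Moves the arm, as the interface text tells. Its arguments: {"type":"object","properties":{"targets":{"type":"array","items":{"type":"array","items":{"type":"array","items":{"type":"number"}}}},"jaw":{"type":"number"},"newtons":{"type":"number"}},"required":["targets"]}

```bash
mkdir -p pics
cat > h.py <<'E'
import numpy as np,cv2
from scipy.spatial.transform import Rotation as R
from cell import arm
def cloud(im,T=None):
    z=im["z_map"];v,u=np.mgrid[:400,:640]
    p=np.stack([(u-im["cx"])/im["fx"]*z,(v-im["cy"])/im["fy"]*z,z],-1)
    if T is None:
        r=np.array(im["rotation"]); r=r if r.shape==(3,3) else R.from_rotvec(r).as_matrix()
        return p@r.T+np.array(im["xyz"])
    return p@T[:3,:3].T+T[:3,3]
def save(im,n): cv2.imwrite("pics/"+n+".png",im["pixels"][:,:,::-1])
E
python3 - <<'E'
from h import *
print(arm.observe())
for n in("scene","top"):
    im=arm.get_image(n);save(im,n);np.savez(n,**im);print(n,im["xyz"],im["rotation"],im["fx"])
E
```

```text
{'clock': 0.0, 'joints': array([ 1.18239209,  0.43523185,  0.02498068,  1.57407304, -0.01157627,
        1.13397855, -0.07507768]), 'dq': array([ 2.65132740e-05,  1.18271068e-03,  2.92386908e-04, -1.70821468e-03,
       -8.57583117e-05, -2.82699573e-05,  1.38690823e-03]), 'joint_efforts': array([-7.44410409e-04, -6.67840433e+01,  9.85070877e-01, -3.14448202e+01,
       -6.03642873e-02,  4.29765740e-02,  1.63217715e-04]), 'position': array([ 0.17601276, -0.59922139,  0.24494883]), 'ee_rot': array([-3.10809688e+00, -4.47131830e-01,  6.01048694e-04]), 'force': array([ 0.35714758, -0.30636069,  0.68884098]), 'ft_torque': array([-0.03681358, -0.02636227,  0.05054524]), 'gripper_force': 0.0, 'width': 0.9985650978503241}
scene [1.05396848 0.36513323 1.19144409] [-1.21618273 -2.54355106  0.67954145] 388.74574194149517
top [ 0.47845454 -0.00893872  1.29869356] [-2.20144442  2.14176551 -0.07002637] 406.8934651071574
```

View pics/scene.png

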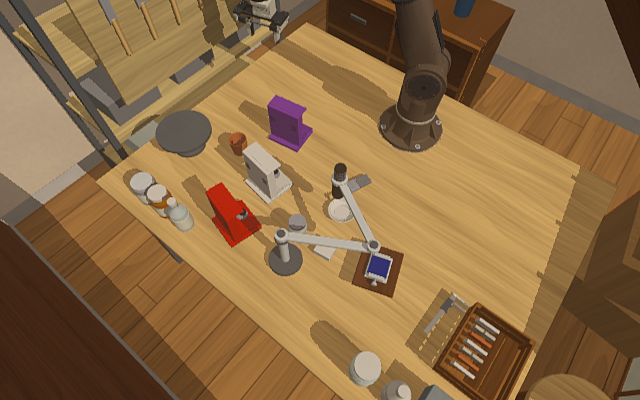

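View pics/top.png

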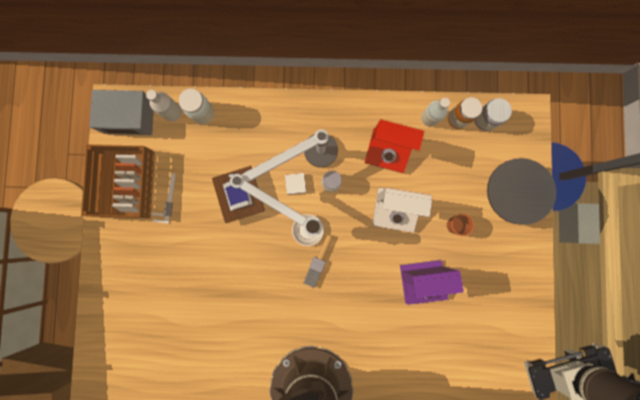

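The scene view shows the white readout at (266,172), the camera barrel at (340,180) and the tile at (378,267). In the top view the stand pivot is at (321,136), elbow (237,181), barrel (312,227), tile (237,195) and the white readout's button (398,218).

```bash
python3 - <<'E'
from h import *
def m(c,sel): return c[sel]
def f(a): return np.round(a,4)
C={n:dict(np.load(n+".npz")) for n in("scene","top")}
for n,boxes in(("top",dict(tile=(220,255,180,215),)),("scene",dict(tile=(360,395,250,285),))):
    im=C[n];c=cloud(im);p=im["pixels"].astype(int)
    u0,u1,v0,v1=boxes["tile"];s=np.zeros((400,640),bool);s[v0:v1,u0:u1]=1
    b=s&(p[...,2]>p[...,0]+40)&(p[...,2]>p[...,1]+30)&(c[...,2]<.075)
    q=c[b];r=cv2.minAreaRect((q[:,:2]*1000).astype(np.float32))
    print(n,"tile",len(q),f(np.median(q,0)),r)
    # region points
    lo,hi=((.3,.75),(-.35,.3))
    reg=(c[...,0]>.3)&(c[...,0]<.85)&(c[...,1]>-.4)&(c[...,1]<.3)
    top=reg&(c[...,2]>.245)&(c[...,2]<.28)
    q=c[top];print("barrel top",len(q),f(q.mean(0)) if len(q) else 0, f(cv2.minEnclosingCircle((q[:,:2]*1000).astype(np.float32))[0]))
    arm_=reg&(c[...,2]>.180)&(c[...,2]<.225)
    q=c[arm_];print("links",len(q),f(q.min(0)),f(q.max(0)))
    w=reg&(c[...,2]>.03)&(c[...,2]<.18)&(p.min(-1)>120)&(c[...,1]<-.08)&(p.max(-1)-p.min(-1)<45)
    q=c[w];k=q[:,2]>.16;print("hood",k.sum(),cv2.minAreaRect((q[k][:,:2]*1000).astype(np.float32)),f(np.median(q[k],0)))
    print("readout",cv2.minAreaRect((q[:,:2]*1000).astype(np.float32)))
im=C["top"];c=cloud(im)
for u,v in((321,136),(237,181),(312,227),(238,195),(398,218)):print(u,v,f(c[v,u]))
E
python3 - <<'E'
import cv2
a=cv2.imread("pics/top.png")[110:270,200:440]
cv2.imwrite("pics/crop.png",cv2.resize(a,None,fx=3.3,fy=3.3,interpolation=cv2.INTER_CUBIC))
E
```

```text
top tile 211 [0.588  0.2473 0.0591] ((593.05615234375, 243.62478637695312), (49.84505844116211, 51.06671905517578), 18.612014770507812)
barrel top 161 [0.4965 0.0055 0.2648] [496.6723   5.7386]
links 1909 [ 0.4727 -0.0301  0.18  ] [0.7649 0.2322 0.2231]
hood 217 ((701.0792236328125, -273.991455078125), (130.1123809814453, 320.65869140625), 80.85910034179688) [ 0.5577 -0.2582  0.1717]
readout ((688.2236328125, -270.5838317871094), (144.2720184326172, 356.0964050292969), 78.42607116699219)
scene tile 327 [0.5912 0.2448 0.0588] ((590.4071655273438, 244.74844360351562), (57.4547004699707, 59.051387786865234), 19.190284729003906)
barrel top 140 [0.4999 0.0108 0.2623] [495.8001   8.6159]
links 1782 [ 0.4699 -0.0271  0.1801] [0.7655 0.2348 0.2245]
hood 602 ((700.0416870117188, -270.31622314453125), (133.87548828125, 320.795654296875), 81.75579071044922) [ 0.5728 -0.2481  0.1712]
readout ((685.4822998046875, -265.60791015625), (139.01942443847656, 350.9637451171875), 81.75579071044922)
321 136 [ 0.7425 -0.0104  0.2065]
237 181 [0.6116 0.2116 0.2182]
312 227 [0.4934 0.0064 0.2649]
238 195 [0.5879 0.239  0.06  ]
398 218 [ 0.5306 -0.2494  0.0661]
```

View pics/crop.png

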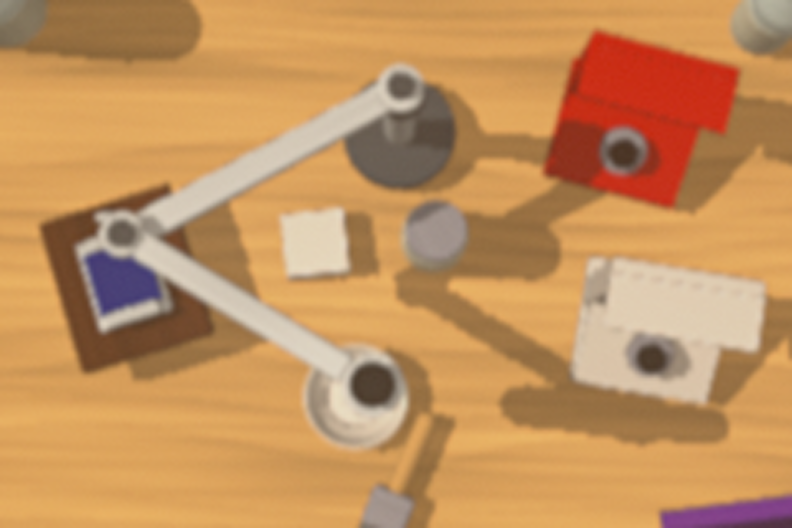

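The crop shows the arm, the camera barrel over the spoon rest, and the tile partly under the elbow. The white readout's hood front edge runs from (608,322) to (755,350), which gives a yaw of about -0.19. Next I work out the move to above the barrel.

```bash
cat >> h.py <<'E'
def delta(pos,rot=None):
    s=arm.observe();Q=R.from_rotvec(s["ee_rot"])
    d=Q.inv().apply(np.array(pos)-s["position"])
    w=(Q.inv()*rot).as_rotvec() if rot is not None else np.zeros(3)
    print("pos",s["position"].round(4),"t",s["clock"],"d",d.round(4),"w",w.round(4))
    return d,w
def wrist(n=None):
    s=arm.observe();im=arm.get_image("wrist")
    T=np.eye(4);T[:3,:3]=R.from_rotvec(s["ee_rot"]).as_matrix();T[:3,3]=s["position"]
    if n: save(im,n)
    return im,cloud(im,T@np.array(im["T_tool_cam"]))
E
python3 - <<'E'
from h import *
im=arm.get_image("wrist");print(np.round(im["T_tool_cam"],3),im["fx"])
print(R.from_rotvec(arm.observe()["ee_rot"]).as_matrix().round(3))
down=R.from_euler("z",.286)*R.from_euler("x",np.pi)
delta((.42,-.22,.36),down);delta((.496,.007,.33),down)
E
```

```text
[[ 0.001 -0.952 -0.307  0.084]
 [ 1.     0.001  0.    -0.001]
 [-0.    -0.307  0.952 -0.14 ]
 [ 0.     0.     0.     1.   ]] 277.56208794947565
[[ 0.959  0.282 -0.   ]
 [ 0.282 -0.959  0.001]
 [-0.    -0.001 -1.   ]]
pos [ 0.1761 -0.5993  0.2451] t 0.15 d [ 0.3409 -0.2953 -0.1146] w [-0.0012  0.0001 -0.0003]
pos [ 0.1761 -0.5993  0.2451] t 0.15 d [ 0.4778 -0.4917 -0.0843] w [-0.0012  0.0001 -0.0003]
```

Emit:
arm_command(targets=[[[0.025,-0.025,-0.03,0,0,0],[0.04,-0.041,-0.03,0,0,0],[0.04,-0.041,-0.024,0,0,0],[0.04,-0.041,0,0,0,0],[0.04,-0.041,0,0,0,0],[0.04,-0.041,0,0,0,0],[0.04,-0.041,0,0,0,0],[0.04,-0.041,0,0,0,0],[0.04,-0.041,0,0,0,0],[0.04,-0.041,0,0,0,0]]], jaw=0.0918)

```text
clock: 1.4
position: [0.4341, -0.1131, 0.3288]
ee_rot: [3.109, 0.447, 0.0]
force: [0.2, -1.2, 0.2]
width: 0.998
gripper_force: 0.0
```

Emit:
arm_command(targets=[[[0.04,-0.041,0,0,0,0],[0.03,-0.035,0,0,0,0],[0.023,-0.023,0,0,0,0],[0,0,0,0,0,0],[0,0,0,0,0,0]]])

```text
clock: 2.02
position: [0.4946, 0.0056, 0.3284]
ee_rot: [3.109, 0.446, -0.001]
force: [-0.8, -0.3, -1.1]
width: 1.0
gripper_force: 0.0
```

Run:
```python
from h import *
im,c=wrist("w1")
k=(c[...,2]>.255)&(c[...,2]<.275)&(abs(c[...,0]-.496)<.05)&(abs(c[...,1]-.007)<.05)
q=c[k];print(len(q),q.mean(0),cv2.minEnclosingCircle((q[:,:2]*1000).astype(np.float32)))
down=R.from_euler("z",.286)*R.from_euler("x",np.pi)
delta((.496,.0065,.242),down)
```

```text
1614 [0.49733285 0.00815516 0.2645663 ] ((495.4880676269531, 7.59151554107666), 18.194759368896484)
pos [0.4946 0.0053 0.3285] t 2.075 d [ 0.0018 -0.0008  0.0865] w [ 0.0004  0.0008 -0.0016]
```

View pics/w1.png

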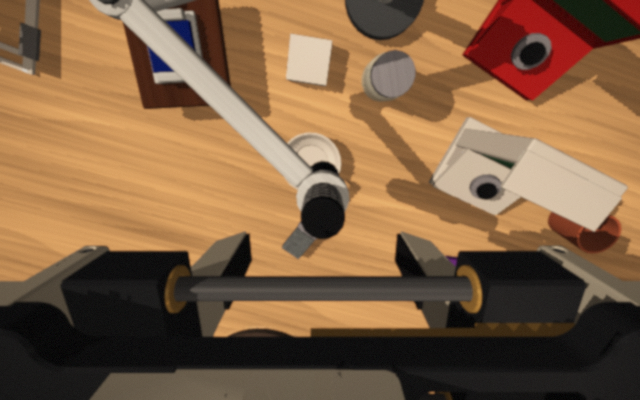

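The wrist view shows the barrel top at (323,210), centred between the open fingers, and it measures (0.496, 0.0075, 0.2645). I go down and grip.

Emit:
arm_command(targets=[[[0.001,-0.001,0.03,0,0,0],[0.001,-0.001,0.03,0,0,0],[0,0,0.016,0,0,0],[0,0,0.0105,0,0,0],[0,0,0,0,0,0]]])

```text
clock: 2.7
position: [0.4962, 0.0085, 0.2421]
ee_rot: [3.11, 0.446, -0.001]
force: [0.7, 0.7, 0.1]
width: 1.0
gripper_force: 0.0
```

Emit:
arm_command(targets=[[[0,0,0,0,0,0],[0,0,0,0,0,0],[0,0,0,0,0,0],[0,0,0,0,0,0],[0,0,0,0,0,0],[0,0,0,0,0,0]]], jaw=0.03, newtons=25)

```text
clock: 3.45
position: [0.4964, 0.0086, 0.2422]
ee_rot: [3.109, 0.447, 0.0]
force: [0.1, -3.2, -0.1]
width: 0.394
gripper_force: 1.1
```

Run:
```python
from h import *
down=R.from_euler("z",.286)*R.from_euler("x",np.pi)
delta((.591,.2445,.242),down)
```

```text
pos [0.4964 0.0086 0.2422] t 3.45 d [ 1.572e-01 -1.997e-01  1.000e-04] w [ 0.0005 -0.     -0.0004]
```

Emit:
arm_command(targets=[[[0,0,0,0,0,0],[0.006,-0.008,0,0,0,0],[0.013,-0.0165,0,0,0,0],[0.016,-0.02,0,0,0,0],[0.016,-0.02,0,0,0,0],[0.016,-0.02,0,0,0,0],[0.016,-0.02,0,0,0,0],[0.013,-0.0165,0,0,0,0],[0.006,-0.008,0,0,0,0],[0,0,0,0,0,0]]], jaw=0.0, newtons=25)

```text
clock: 4.7
position: [0.5579, 0.1627, 0.2423]
ee_rot: [-3.108, -0.449, -0.001]
force: [0.1, 2.7, 1.0]
width: 0.389
gripper_force: 25.0
```

Run:
```python
from h import *
print(arm.observe()["gripper_force"],arm.observe()["force"])
def tile(n,im,c):
    p=im["pixels"].astype(int)
    b=(p[...,2]>p[...,0]+40)&(p[...,2]>p[...,1]+30)&(c[...,2]<.07)&(c[...,2]>.05)&(abs(c[...,0]-.59)<.06)&(abs(c[...,1]-.245)<.06)
    q=c[b];print(n,len(q),np.median(q,0).round(4),cv2.minAreaRect((q[:,:2]*1000).astype(np.float32)))
tile("wrist",*wrist("w2"))
for n in("scene","top"):
    im=arm.get_image(n);tile(n,im,cloud(im));save(im,n+"2")
```

```text
25.001837611198425 [0.10228366 2.65673669 1.02371081]
wrist 2643 [0.5932 0.2449 0.0585] ((592.0284423828125, 244.93255615234375), (58.075469970703125, 58.301273345947266), 19.2154541015625)
scene 327 [0.5914 0.2448 0.0586] ((590.8714599609375, 244.89266967773438), (57.08840560913086, 58.99995422363281), 19.249135971069336)
top 0 [nan nan nan] ((0.0, 0.0), (0.0, 0.0), 0.0)
  return _methods._mean(a, axis=axis, dtype=dtype,
  ret = um.true_divide(
```

View pics/w2.png

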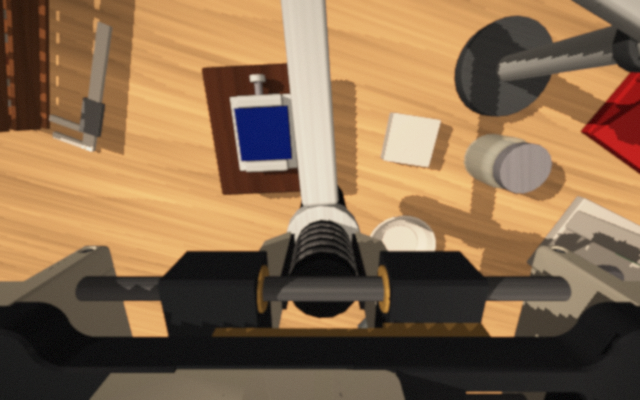

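The wrist view shows the whole tile at (263,133) and the barrel gripped at (325,265). The tile measures (0.5915, 0.245) in both views. I do the rest of the swing.

Emit:
arm_command(targets=[[[0.006,-0.0075,0,0,0,0],[0.012,-0.015,0,0,0,0],[0.013,-0.0165,0,0,0,0],[0.012,-0.015,0,0,0,0],[0.008,-0.01,0,0,0,0],[0.0044,-0.0055,0,0,0,0],[0,0,0,0,0,0],[0,0,0,0,0,0]]])

```text
clock: 5.85
position: [0.5913, 0.244, 0.2423]
ee_rot: [-3.109, -0.447, -0.001]
force: [0.5, 2.1, 1.2]
width: 0.387
gripper_force: 25.0
```

Run:
```python
from h import *
down=R.from_euler("z",.286)*R.from_euler("x",np.pi)
delta((.5915,.245,.242),down);print(arm.observe()["force"])
im,c=wrist()
k=(c[...,2]>.255)&(c[...,2]<.275)&(abs(c[...,0]-.59)<.03)&(abs(c[...,1]-.245)<.03)
q=c[k];print(len(q),q.mean(0),cv2.minEnclosingCircle((q[:,:2]*1000).astype(np.float32)))
```

```text
pos [0.5913 0.244  0.2423] t 5.85 d [ 0.0004 -0.0009  0.0003] w [-0.0008 -0.0005 -0.0001]
[0.53351837 2.06329601 1.20732289]
3215 [0.5955258  0.24649319 0.26372309] ((599.548583984375, 247.2928466796875), 28.187015533447266)
```

Emit:
arm_command(targets=[[[0.0004,-0.0009,0,0,0,0],[0,0,0,0,0,0]]])

```text
clock: 6.15
position: [0.5914, 0.2439, 0.2422]
ee_rot: [3.109, 0.446, -0.001]
force: [-0.9, -1.8, 3.1]
width: 0.389
gripper_force: 25.0
```

Emit:
arm_command(targets=[[[0,0,0,0,0,0],[0,0,0,0,0,0],[0,0,0,0,0,0],[0,0,0,0,0,0],[0,0,-0.02,0,0,0],[0,0,-0.03,0,0,0],[0,0,-0.04,0,0,0],[0,0,-0.03,0,0,0]]], jaw=0.0918)

```text
clock: 7.15
position: [0.5916, 0.2449, 0.364]
ee_rot: [-3.109, -0.447, -0.002]
force: [0.6, 1.0, 0.2]
width: 0.999
gripper_force: 0.0
```

Run:
```python
from h import *
im,c=wrist("w3")
k=(c[...,2]>.255)&(c[...,2]<.275)&(abs(c[...,0]-.59)<.04)&(abs(c[...,1]-.245)<.04)
q=c[k];print(len(q),q.mean(0),cv2.minEnclosingCircle((q[:,:2]*1000).astype(np.float32)))
im=arm.get_image("top");c=cloud(im)
k=(c[...,2]>.245)&(c[...,2]<.275)&(abs(c[...,0]-.59)<.04)&(abs(c[...,1]-.245)<.04)
q=c[k];print(len(q))
# desired look pose: tool x = -x_r (yaw pi-.19), tilted for press
yaw=-.19;xr=np.array([np.cos(yaw),np.sin(yaw),0]);a=np.radians(28)
z=np.sin(a)*xr+[0,0,-np.cos(a)];x=-np.cos(a)*xr+[0,0,-np.sin(a)]
P=R.from_matrix(np.c_[x,np.cross(z,x),z]);print(P.as_rotvec())
b=np.array([.53,-.25,.06]);delta(b-.20*z,P)
D=R.from_euler("z",np.pi+yaw)*R.from_euler("x",np.pi)
delta(b-.20*z,D)
print(arm.observe()["joints"])
```

```text
1205 [0.59171679 0.24542101 0.26461655] ((589.8339233398438, 244.7691192626953), 18.28728485107422)
96
[ 0.25178947  2.64243737 -0.06277817]
pos [0.5925 0.2457 0.3661] t 7.25 d [-0.2839  0.4151  0.1273] w [-0.64   -0.1605 -2.5984]
pos [0.5925 0.2457 0.3661] t 7.25 d [-0.2839  0.4151  0.1273] w [ 0.0076 -0.0036 -2.6658]
[-0.16385871  0.4436384  -0.4957369   1.30609504  0.20830683  1.43630701
 -1.93033199]
```

The barrel stands at about (0.590, 0.245), within 1.5 mm of the tile's centre. I turn the tool so the wrist camera faces away from the hood.

Emit:
arm_command(targets=[[[0,0,0,0,0,-0.18],[0,0,0,0,0,-0.18],[0,0,0,0,0,-0.18],[0,0,0,0,0,-0.18],[0,0,0,0,0,-0.18],[0,0,0,0,0,-0.18],[0,0,0,0,0,-0.18],[0,0,0,0,0,-0.18],[0,0,0,0,0,-0.18],[0,0,0,0,0,-0.18]]], jaw=0.0)

```text
clock: 8.5
position: [0.5914, 0.2445, 0.3614]
ee_rot: [-1.574, -2.718, 0.001]
force: [-0.3, 0.8, 0.6]
width: 0.005
gripper_force: 0.0
```

Emit:
arm_command(targets=[[[0,0,0,0,0,-0.18],[0,0,0,0,0,-0.18],[0,0,0,0,0,-0.18],[0,0,0,0,0,-0.18],[0,0,0,0,0,-0.146],[0,0,0,0,0,0]]])

```text
clock: 9.25
position: [0.5914, 0.2445, 0.3614]
ee_rot: [-0.299, -3.126, 0.0]
force: [-0.3, -0.0, -0.6]
width: 0.005
gripper_force: 0.0
```

Run:
```python
from h import *
yaw=-.19;xr=np.array([np.cos(yaw),np.sin(yaw),0])
D=R.from_euler("z",np.pi+yaw)*R.from_euler("x",np.pi)
delta(np.array([.53,-.25,.34])-.10*xr,D)
print(arm.observe()["joints"])
```

```text
pos [0.5914 0.2445 0.3614] t 9.25 d [ 0.0666 -0.4972  0.0216] w [-0.0003 -0.0011 -0.0007]
[ 0.12781329  0.60363222 -1.08219838  1.2850504   0.52432414  1.54798864
  0.49685047]
```

Emit:
arm_command(targets=[[[0.004,-0.03,0,0,0,0],[0.0075,-0.054,0.003,0,0,0],[0.0075,-0.054,0.003,0,0,0],[0.0075,-0.054,0.003,0,0,0],[0.0075,-0.054,0.003,0,0,0],[0.0075,-0.054,0.003,0,0,0],[0.0075,-0.054,0.003,0,0,0],[0.0075,-0.054,0.003,0,0,0],[0.007,-0.053,0,0,0,0],[0.0035,-0.036,0,0,0,0]]])

```text
clock: 10.5
position: [0.4305, -0.2334, 0.3408]
ee_rot: [-0.309, -3.126, 0.001]
force: [1.4, 0.9, -0.4]
width: 0.002
gripper_force: 0.0
```

Emit:
arm_command(targets=[[[0,0,0,0,-0.1,0],[0,0,0,0,-0.14,0],[0,0,0,0,-0.14,0],[0,0,0,0,-0.109,0],[0,0,0,0,0,0],[0,0,0,0,0,0]]])

```text
clock: 11.25
position: [0.4315, -0.229, 0.3411]
ee_rot: [0.254, 2.666, -0.052]
force: [0.2, -0.3, 0.3]
width: 0.003
gripper_force: 0.0
```

Run:
```python
from h import *
im,c=wrist("w4");np.savez("w4",c=c,p=im["pixels"])
yaw=-.19;xr=np.array([np.cos(yaw),np.sin(yaw),0]);a=np.radians(28)
z=np.sin(a)*xr+[0,0,-np.cos(a)];x=-np.cos(a)*xr+[0,0,-np.sin(a)]
P=R.from_matrix(np.c_[x,np.cross(z,x),z])
delta(np.array([.53,-.25,.06])-.1*z,P)
print(arm.observe()["joints"])
```

```text
pos [ 0.4321 -0.2287  0.3413] t 11.3 d [ 0.039  -0.0038  0.1963] w [ 0.0071 -0.0235  0.0002]
[ 1.81746729 -0.0709827  -1.20303639  2.01620774 -0.37409228  0.75424505
  2.20660193]
```

View pics/w4.png

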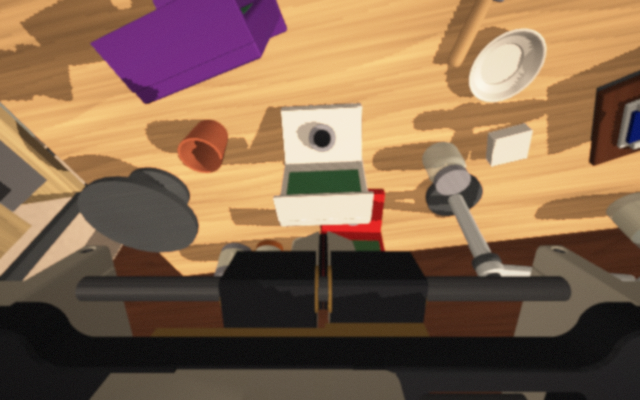

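The wrist view shows the button at (322,138) on the white slanted face, with the hood below it in the picture at (325,205). I measure the button and the face normal.

Run:
```python
from h import *
d=np.load("w4.npz");c=d["c"];p=d["p"].astype(int)
v,u=np.mgrid[:400,:640]
cap=(abs(u-322)<14)&(abs(v-138)<14)&(p.max(-1)<60)
n,l,st,ce=cv2.connectedComponentsWithStats(cap.astype(np.uint8))
i=1+np.argmax(st[1:,4]);q=c[l==i];print("cap",len(q),ce[i],np.median(q,0).round(4),q.mean(0).round(4),q.std(0).round(4),st[i])
f=(u>286)&(u<358)&(v>108)&(v<160)&(np.hypot(u-320,v-138)>24)&(p.min(-1)>150)
q=c[f];m=np.median(q,0);q=q[abs(q-m).max(1)<.08];_,s,V=np.linalg.svd(q-q.mean(0));n=V[2]*np.sign(V[2][2])
print("face",len(q),n.round(4),"tilt",np.degrees(np.arccos(n[2])),"yaw",np.arctan2(-n[1],-n[0]),s)
```

```text
cap 195 [321.36923077 138.09230769] [ 0.5257 -0.2462  0.0606] [ 0.5234 -0.2459  0.0646] [0.0237 0.0075 0.0371] [314 131  16  16 195]
face 1803 [-0.4679  0.0639  0.8815] tilt 28.177927548881605 yaw -0.13572435982677106 [1.74715177 1.07401162 0.04407506]
```

```bash
cat > b.py <<'E'
from h import *
yaw=-.14;xr=np.array([np.cos(yaw),np.sin(yaw),0]);a=np.radians(28)
z=np.sin(a)*xr+[0,0,-np.cos(a)];x=-np.cos(a)*xr+[0,0,-np.sin(a)]
P=R.from_matrix(np.c_[x,np.cross(z,x),z])
b=np.array([.5257,-.2462,.0606])
delta(b-(.019+.02)*z,P);print(arm.observe()["joints"].round(3),arm.tip_reach)
E
python3 b.py
```

```text
pos [ 0.4321 -0.2287  0.3413] t 11.3 d [ 0.0417 -0.0022  0.2546] w [-0.0159 -0.0234 -0.0442]
[ 1.817 -0.071 -1.203  2.016 -0.374  0.754  2.207] 0.019
```

Go most of the way, then check.

Emit:
arm_command(targets=[[[0.01,0,0.02,0,0,0],[0.01,0,0.03,-0.016,-0.023,-0.044],[0.01,0,0.03,0,0,0],[0.006,0,0.03,0,0,0],[0.006,0,0.03,0,0,0],[0,0,0.03,0,0,0],[0,0,0.02,0,0,0],[0,0,0.01,0,0,0],[0,0,0,0,0,0]]])

```text
clock: 12.42
position: [0.4884, -0.2344, 0.1429]
ee_rot: [0.181, 2.649, -0.042]
force: [0.4, -0.1, 0.5]
width: 0.003
gripper_force: 0.0
```

```bash
python3 b.py
```

```text
pos [ 0.4884 -0.2344  0.1429] t 12.425 d [ 0.0046 -0.0067  0.0518] w [ 0.0038 -0.0014  0.0024]
[ 0.959  0.336 -0.622  2.247  0.418  0.158  1.447] 0.019
```

Emit:
arm_command(targets=[[[0.0045,-0.0065,0.015,0,0,0],[0,0,0.02,0,0,0],[0,0,0.012,0,0,0],[0,0,0,0,0,0],[0,0,0,0,0,0]]])

```text
clock: 13.05
position: [0.4989, -0.245, 0.1084]
ee_rot: [0.185, 2.65, -0.048]
force: [-0.6, -0.4, -0.6]
width: 0.006
gripper_force: 0.0
```

```bash
python3 b.py
python3 - <<'E'
from h import *
im,c=wrist("w5")
E
```

```text
pos [ 0.4989 -0.245   0.1084] t 13.05 d [-0.0012  0.0025  0.0158] w [-0.0012 -0.003   0.0006]
[ 0.931  0.424 -0.599  2.248  1.016  0.119  0.873] 0.019
```

View pics/w5.png

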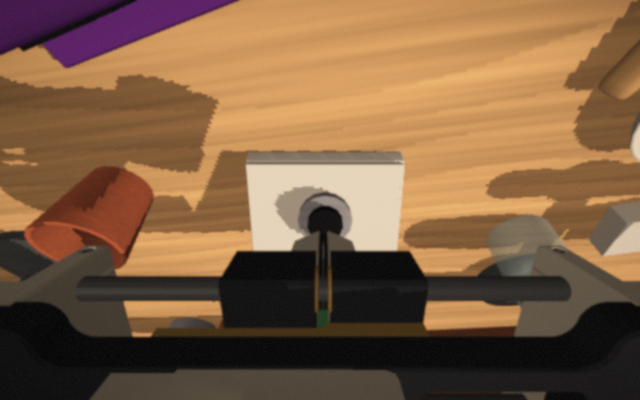

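The wrist view shows the fingertips in line with the button at (325,218). Joint 6 is at its lower limit, so I back off and use a tilt of 20 degrees, which still clears the hood.

Emit:
arm_command(targets=[[[0,0,-0.02,0,0.05,0],[0,0,-0.02,0,0.05,0],[0,0,0,0,0.04,0],[0,0,0,0,0,0],[0,0,0,0,0,0]]])

```text
clock: 13.72
position: [0.4816, -0.2428, 0.1418]
ee_rot: [0.195, 2.786, -0.038]
force: [-0.2, 0.4, 0.6]
width: 0.006
gripper_force: 0.0
```

```bash
cat > b2.py <<'E'
from h import *
yaw=-.14;xr=np.array([np.cos(yaw),np.sin(yaw),0])
def fr(deg):
    a=np.radians(deg);z=np.sin(a)*xr+[0,0,-np.cos(a)];x=-np.cos(a)*xr+[0,0,-np.sin(a)]
    return z,R.from_matrix(np.c_[x,np.cross(z,x),z])
zb,_=fr(28);zt,P=fr(20)
b=np.array([.5257,-.2462,.0606])
for s in(-.015,0,.006):delta(b-.019*zt+s*zb,P)
s=arm.observe();print(s["joints"].round(3),s["force"])
E
python3 b2.py
```

```text
pos [ 0.4816 -0.2428  0.1418] t 13.725 d [-0.0116  0.0029  0.0575] w [-0.0027  0.0009  0.0007]
pos [ 0.4816 -0.2428  0.1418] t 13.725 d [-0.0137  0.003   0.0724] w [-0.0027  0.0009  0.0007]
pos [ 0.4816 -0.2428  0.1418] t 13.725 d [-0.0145  0.003   0.0783] w [-0.0027  0.0009  0.0007]
[ 1.215  0.475 -1.007  2.128  0.753  0.497  1.138] [-0.22799893  0.40412655  0.5751138 ]
```

Emit:
arm_command(targets=[[[-0.004,0.001,0.015,0,0,0],[-0.004,0.001,0.02,0,0,0],[-0.0036,0.001,0.015,0,0,0],[0,0,0.0075,0,0,0],[0,0,0,0,0,0],[0,0,0,0,0,0]]])

```text
clock: 14.48
position: [0.5124, -0.2445, 0.0922]
ee_rot: [0.195, 2.786, -0.039]
force: [-0.1, -0.2, -0.4]
width: 0.006
gripper_force: 0.0
```

```bash
python3 b2.py
```

```text
pos [ 0.5124 -0.2445  0.0922] t 14.475 d [0.0003 0.0002 0.0004] w [-0.0031  0.001   0.0006]
pos [ 0.5124 -0.2445  0.0922] t 14.475 d [-0.0017  0.0002  0.0153] w [-0.0031  0.001   0.0006]
pos [ 0.5124 -0.2445  0.0922] t 14.475 d [-0.0026  0.0002  0.0212] w [-0.0031  0.001   0.0006]
[ 1.034  0.551 -0.831  2.118  0.915  0.417  0.973] [-0.06395263 -0.17746625 -0.4231295 ]
```

Press: down to about 5 mm of travel first, and read the force.

Emit:
arm_command(targets=[[[-0.001,0,0.007,0,0,0],[-0.001,0,0.007,0,0,0],[-0.0003,0,0.003,0,0,0],[-0.0002,0,0.002,0,0,0],[0,0,0,0,0,0]]])

```text
clock: 15.1
position: [0.5216, -0.246, 0.075]
ee_rot: [0.195, 2.785, -0.039]
force: [-1.2, -1.9, 4.4]
width: 0.006
gripper_force: 2.1
```

Emit:
arm_command(targets=[[[-0.0001,0,0.001,0,0,0],[-0.0001,0,0.001,0,0,0],[0,0,0,0,0,0]]])

```text
clock: 15.48
position: [0.5224, -0.2462, 0.0737]
ee_rot: [0.195, 2.785, -0.04]
force: [-6.6, -0.5, 12.6]
width: 0.003
gripper_force: 7.4
```

Emit:
arm_command(targets=[[[0,0,0.0008,0,0,0],[0,0,0,0,0,0]]])

```text
clock: 15.72
position: [0.5225, -0.2462, 0.0734]
ee_rot: [0.195, 2.785, -0.041]
force: [-11.3, -0.7, 20.9]
width: 0.006
gripper_force: 12.3
```

```bash
python3 b2.py
python3 - <<'E'
from h import *
im,c=wrist("w6")
E
```

```text
pos [ 0.5225 -0.2462  0.0734] t 15.725 d [ 0.0035  0.0004 -0.0207] w [-0.0045  0.0017  0.0009]
pos [ 0.5225 -0.2462  0.0734] t 15.725 d [ 0.0014  0.0004 -0.0059] w [-0.0045  0.0017  0.0009]
pos [ 0.5225 -0.2462  0.0734] t 15.725 d [0.0006 0.0005 0.0001] w [-0.0045  0.0017  0.0009]
[ 0.975  0.579 -0.767  2.114  0.979  0.384  0.911] [-11.34228861  -0.73290935  20.93256462]
```

View pics/w6.png

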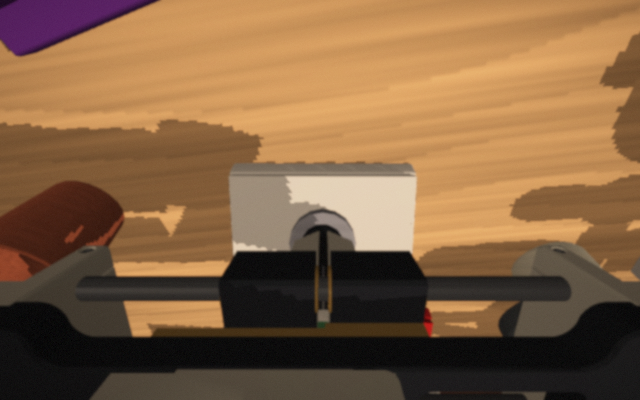

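The view shows the fingertips on the cap at (322,240). The tip has travelled 6 mm, the force runs along the button's axis and has risen well past the spring's 5 N, so the button is on its stop. I retreat along the axis.

Emit:
arm_command(targets=[[[0.0005,0,-0.006,0,0,0],[0.001,0,-0.01,0,0,0],[0.002,0,-0.02,0,0,0],[0.004,0,-0.03,0,0,0],[0.004,0,-0.03,0,0,0],[0,0,-0.03,0,0,0],[0,0,-0.03,0,0,0],[0,0,0,0,0,0],[0,0,0,0,0,0]]])

```text
clock: 16.9
position: [0.4585, -0.2366, 0.2144]
ee_rot: [0.196, 2.786, -0.039]
force: [-0.4, -0.8, -0.1]
width: 0.004
gripper_force: 0.0
```

Run:
```python
from h import *
im=arm.get_image("scene");save(im,"s3");c=cloud(im)
k=(c[...,2]>.258)&(c[...,2]<.275)&(abs(c[...,0]-.59)<.04)&(abs(c[...,1]-.245)<.04)
q=c[k];print(len(q),q.mean(0),arm.observe()["force"])
im,c=wrist();p=im["pixels"]
k=(p.max(-1)<60)&(np.linalg.norm(c-[.5257,-.2462,.0606],axis=-1)<.014);print("cap",k.sum(),np.median(c[k],0))
```

```text
143 [0.59251948 0.24499757 0.2650908 ] [-0.05065736  0.23264724 -0.3638193 ]
cap 383 [ 0.52504817 -0.24639798  0.06039087]
```

View pics/s3.png

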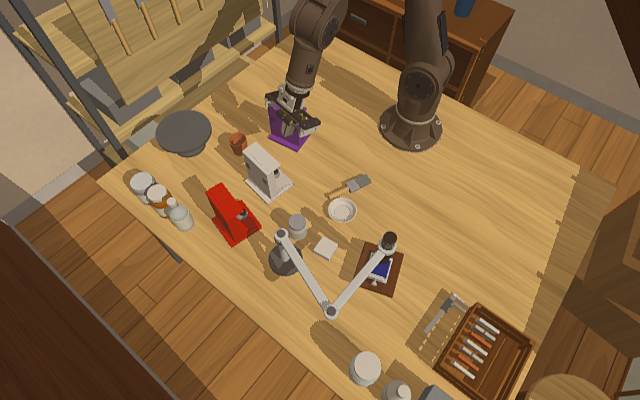

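The scene view shows the camera barrel at (389,243) above the tile at (380,270), with the other objects in place. The button is back up and the robot is clear of everything.

```bash
python3 -c "
from cell import arm
print(arm.sign_off())"
```

```text
the job is handed in; nothing more can be done
None
```

The camera stands over the blue tile, centred to within about 2 mm; after that the button was pressed to its stop and released, and the job was handed in at about 17 s. One risk: joint 6 briefly read 0.119 rad against its 0.12 limit before I backed off.

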